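Pack the sealed fuel samples into the van's caddy

ROBOT

A 6-joint arm with a two-finger parallel gripper is mounted at the origin on the work surface. World frame = base frame: x ahead of the robot, y to its left, z up, the work surface at z = 0. Lengths are in mm, angles in rad, forces in N, time in s.
With the tool pointing down it reaches from about 300 to 775 mm from the base axis. Payload 14.6 kg.
Tool frame: the origin (TCP) lies midway between the tips of the shut fingers; the grasp point (between the pads) lies 19 mm behind it; z points along the fingers, y is the direction in which the jaws open and shut (so a half turn about z gives the same grasp; the last joint's range is limited). The gripper opens to 94 mm and grips with 3 to 60 N. Pads are 16 mm wide; open, the fingers measure 119 mm over their backs; the gripper's body (75 mm by 177 mm) begins 78 mm behind the grasp point.
Start: joints at [-1.375, 0.3, 1.521, -0, 1.321, -0.067], TCP at [142.875, -531.108, 205.446] pointing down, gripper open.
Joint ranges: [-3.03, 3.03], [-0.79, 2.21], [0.23, 2.52], [-1.04, 4.18], [0, 3.07], [-2.55, 2.55]. Speed limits (rad/s): [2.22, 2.22, 2.57, 3.14, 3.14, 3.14].

INTERFACE

Orientations are given as [roll, pitch, yaw] about the fixed x, y, z axes, in that order (R = Rz(yaw) Ry(pitch) Rx(roll)).
In Python, from cell import manip gives the robot as it stands.
- The arm moves only by the tool play_rows, never from a script. Its argument "commands" is a list of rows, each an object of numbers: "x", "y", "z": the shift along the tool's x, y, z in m; "wx", "wy", "wz": the turn, a rotation vector about the tool's x, y, z in degrees; "grip": the opening, from 0 (shut) to 1 (fully open). In form: [{"x": .., "y": .., "z": .., "wx": .., "wy": .., "wz": .., "grip": ..}, ...]. A call has 1 to 20 rows; each row shifts and turns the commanded pose from where the row before left it, along the tool's axes as they then stand; what a row does not reach is not made up. A row lasts 1/8 s, in which the tool goes at most 62.5 mm and 10.7 degrees, less where a joint would pass 70% of its speed; a pose out of reach is approached as far as the arm can. A call is refused whole if a number of a shift passes 0.0625 or a number of a turn 10.7, either way. A call with a gripper value outside its range is refused whole. The fingers move at their own pace and stop on an object; "squeeze" is the grip in N (left out, the last holds). Time passes only in rows, so rows that do not move let the fingers close. It gives the time, the measured TCP pose, the force and the opening at its end, in the units of the state.
- manip.read_state(): the state, without advancing time (a new reading comes with each control period).
- manip.camera(name): name is "side" or "top"; returns (picture, depth): 480x640x3 uint8, red, green, blue; 480x640 float32, mm along the optical axis (not along the pixel's ray), 0 where there is no reading.
- manip.camera_info(name): a dict with "intrinsics" (3x3 intrinsics, pixels), "camera_from_world" (4x4, takes a point from world to camera coordinates). Camera axes: x right, y up, looking along -z (the intrinsics and any distortion apply to the point x, -y, -z); pixel columns grow to the right and rows downward; lengths in mm; the calibration is good to about 2 mm. A picture is of the moment at which its call begins. camera_info takes no time and is no camera call.
- manip.sign_off(): hands the job in, once; it reports no verdict.
The state is a dict: "clock": time; "joints": joint angles; "qd": joint speeds; "effort": joint torques, N m; "eef_pos": TCP position; "eef_rot": TCP orientation; "wrist_force": force on the tool from outside, world axes, zero at the start; "moment": the same for the moment, N m; "finger_gap": finger opening in mm.
Only numpy, scipy, OpenCV 4.12 (cv2) and the standard library are available. Lean on these libraries where they do the work, as an engineer would, in place of code of your own. Each camera call takes 0.05 s, during which the arm holds its last target.

TASK

Pack the four sealed fuel samples into the sample caddy: the large jar, the medium jar, the small vial and the oblong tin, each standing upright on the floor of the well made for its size and shape (biggest jar in the biggest round well, vial in the smallest, tin in the rectangular one). Leave the open, empty jar and vial, those without a cap, standing where they are. Set the samples down gently rather than dropping them, and do not knock any jar, vial or tin over.

Things in the scene. Friction and masses are not known exactly. Their poses are not given: they have to be found in the camera images.
- jar_large_mid (a point): Large sealed jar: round amber glass, 54 mm in diameter, 80 mm tall, with a flat black screw cap 49 mm across (the top 15 mm); straight side up to 56 mm, standing on the bench, about 160 g. The point is on its axis, half-way up (40 mm above its base); z is its axis, up. At least 22 mm is free all round it; unlisted clutter nearby is under 30 mm tall.
- jar_medium_mid (a point): Medium sealed jar: round amber glass, 38 mm in diameter, 75 mm tall, with a flat black screw cap 33 mm across (the top 14 mm); straight side up to 54 mm, about 80 g. The point is on its axis, half-way up (37.5 mm above its base); z up. At least 22 mm is free all round it; unlisted clutter nearby is under 30 mm tall.
- vial_mid (a point): Small sealed vial: slim round amber glass, 23 mm in diameter, 75 mm tall, with an aluminium crimp cap 21 mm across (the top 10 mm); straight side up to 55 mm, about 30 g. The point is on its axis, half-way up (37.5 mm above its base); z up. At least 22 mm is free all round it; unlisted clutter nearby is under 30 mm tall.
- tin_mid (a point): Oblong sealed tin: aluminium can 50 x 24 mm, its body 64 mm tall, with a small black cap 21 mm across 10 mm off-centre along x, reaching 78 mm, about 120 g. The point is 39 mm above the centre of its base; x along its 50 mm side, y across its 24 mm (the way to grip it), z up. It fits its well either way round, long side along the well's. At least 22 mm is free all round it; unlisted clutter nearby is under 30 mm tall.
- open_jar_mid (a point): Look-alike that stays: empty open amber glass jar, 54 mm in diameter, 72 mm tall, no cap, its mouth open. The point is on its axis, 36 mm above its base; z up.
- open_vial_mid (a point): Look-alike that stays: empty open amber glass vial, 23 mm in diameter, 68 mm tall, no cap, its mouth open. The point is on its axis, 34 mm above its base; z up.
- nest_large: White plastic block 82 x 82 x 17 mm fixed in the low aluminium caddy (174 mm square, rim 20 mm above the bench, 2 x 2 blocks 84 mm apart, their order varies), with a well in its middle, round, 70 mm across (for the large jar), 12 mm deep, floor 5 mm thick. Origin at the centre of its underside, 3 mm above the bench; x, y along its sides, z up.
- nest_medium: White plastic block 82 x 82 x 17 mm fixed in the low aluminium caddy (174 mm square, rim 20 mm above the bench, 2 x 2 blocks 84 mm apart, their order varies), with a well in its middle, round, 54 mm across (for the medium jar), 12 mm deep, floor 5 mm thick. Origin at the centre of its underside, 3 mm above the bench; x, y along its sides, z up.
- nest_small: White plastic block 82 x 82 x 17 mm fixed in the low aluminium caddy (174 mm square, rim 20 mm above the bench, 2 x 2 blocks 84 mm apart, their order varies), with a well in its middle, round, 39 mm across (for the small vial), 12 mm deep, floor 5 mm thick. Origin at the centre of its underside, 3 mm above the bench; x, y along its sides, z up.
- nest_oblong: White plastic block 82 x 82 x 17 mm fixed in the low aluminium caddy (174 mm square, rim 20 mm above the bench, 2 x 2 blocks 84 mm apart, their order varies), with a well in its middle, rectangular, 66 mm along the block's x and 40 mm along its y (for the oblong tin), 12 mm deep, floor 5 mm thick. Origin at the centre of its underside, 3 mm above the bench; x, y along its sides, z up.
Not all that is in view belongs to the job. Leave any green or red look-alike of the part that bears jar_medium_mid alone.

How it is judged:
By the outcome, as a careful person would: the job done as asked, in the order asked, and still so for the second after the job is handed in, with the robot touching nothing.
It also fails if it takes over 112 s, if anything falls off the work surface, if the arm or the gripper's body presses on something with over 40 N, if the wrist force passes 120 N, or if a joint passes its speed limit or range.

## Working session

There is one attempt and no reset: what is moved stays moved. The work goes in short steps, Python scripts to look and compute and a tool call to move; the robot and the scene stay as the last step left them, time stands still between calls to the robot, and variables do not carry over. Pictures are saved under pics/ and viewed, and the job is handed in when it is done.

Besides the shell and the picture viewer there is one more tool, called after "Request:" as a command line: name --argument value ..., lists and objects as JSON in quotes. play_rows: Moves the arm, as the interface text tells. Its arguments: {"type":"object","properties":{"commands":{"type":"array"},"squeeze":{"type":"number"}},"required":["commands"]}

```bash
ls; mkdir -p pics; python3 - <<'E'
from cell import manip
import cv2,numpy as np
print(manip.read_state())
for n in("top","side"):
    p,d=manip.camera(n); cv2.imwrite(f"pics/{n}0.png",p[:,:,::-1]); np.save(f"{n}0.npy",d)
    print(n,manip.camera_info(n))
E
```

```text
pics
{'clock': 0.0, 'joints': array([-1.37460800e+00,  3.00475070e-01,  1.52156788e+00, -7.67125952e-06,
        1.32070885e+00, -6.65851770e-02]), 'qd': array([ 0.00214691,  0.00132731, -0.00167997, -0.0004593 , -0.00097103,
       -0.0001578 ]), 'effort': array([ 1.25940158e-03, -5.31804264e+01, -3.52738094e+01,  7.08442647e-02,
        2.44195590e-02, -9.08706420e-05]), 'eef_pos': array([ 142.82017156, -530.86367103,  204.88974065]), 'eef_rot': array([-3.14043558e+00, -6.97109300e-05,  2.62775364e-01]), 'wrist_force': array([0.05924661, 1.00587978, 0.45904205]), 'moment': array([-0.0494473 ,  0.04010292, -0.0070272 ]), 'finger_gap': 93.82150633302096}
top {'intrinsics': array([[438.19066767,   0.        , 320.70883828],
       [  0.        , 438.19066767, 234.8837559 ],
       [  0.        ,   0.        ,   1.        ]]), 'camera_from_world': array([[-2.30732506e-02, -9.99695512e-01, -8.74686119e-03,
        -4.03100750e+01],
       [ 9.90688422e-01, -2.40378868e-02,  1.34009814e-01,
        -5.32140587e+02],
       [-1.34179266e-01, -5.57337208e-03,  9.90941402e-01,
        -1.05602553e+03],
       [ 0.00000000e+00,  0.00000000e+00,  0.00000000e+00,
         1.00000000e+00]])}
side {'intrinsics': array([[585.27699384,   0.        , 318.61665926],
       [  0.        , 585.27699384, 241.79730989],
       [  0.        ,   0.        ,   1.        ]]), 'camera_from_world': array([[-9.80377204e-01, -1.97110368e-01,  2.83569357e-03,
         5.16475312e+02],
       [ 1.03113912e-01, -5.00496428e-01,  8.59575969e-01,
        -1.41168482e+02],
       [-1.68012081e-01,  8.43001084e-01,  5.11000110e-01,
        -1.09788710e+03],
       [ 0.00000000e+00,  0.00000000e+00,  0.00000000e+00,
         1.00000000e+00]])}
```

View pics/top0.png

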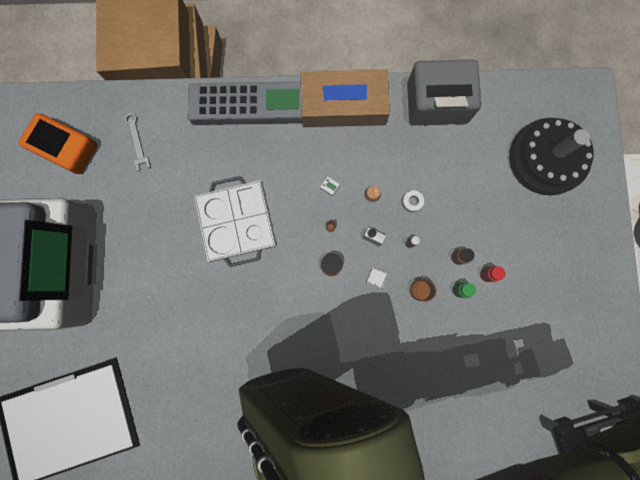

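View pics/side0.png

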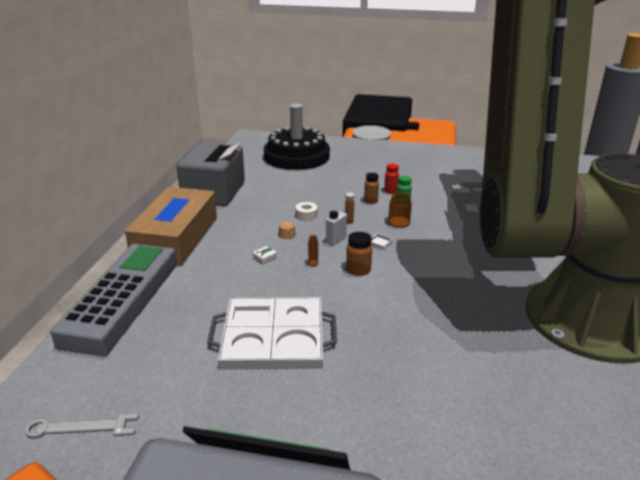

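```bash
python3 - <<'E'
import cv2
a=cv2.imread("pics/top0.png")
cv2.imwrite("pics/c1.png",cv2.resize(a[210:310,310:510],None,fx=4,fy=4,interpolation=cv2.INTER_CUBIC))
cv2.imwrite("pics/c2.png",cv2.resize(a[170:275,185:285],None,fx=5.5,fy=5.5,interpolation=cv2.INTER_CUBIC))
a=cv2.imread("pics/side0.png")
cv2.imwrite("pics/c3.png",cv2.resize(a[150:280,240:440],None,fx=4,fy=4,interpolation=cv2.INTER_CUBIC))
E
```

```text
(no output)
```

View pics/c1.png

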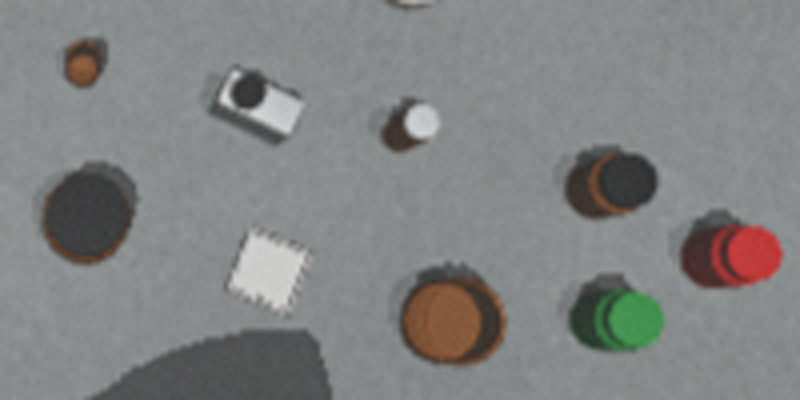

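View pics/c2.png

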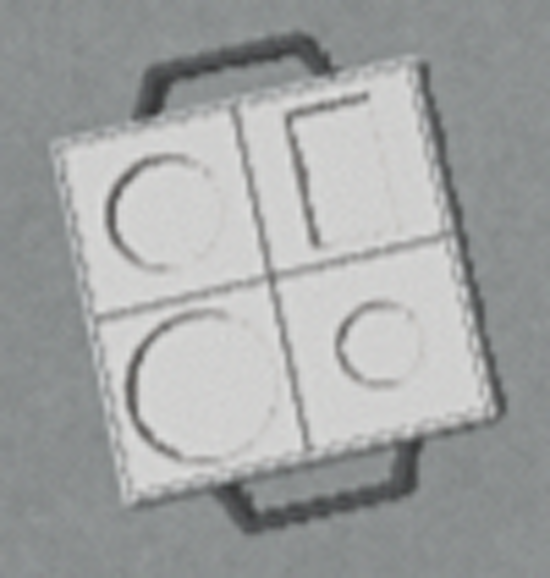

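View pics/c3.png

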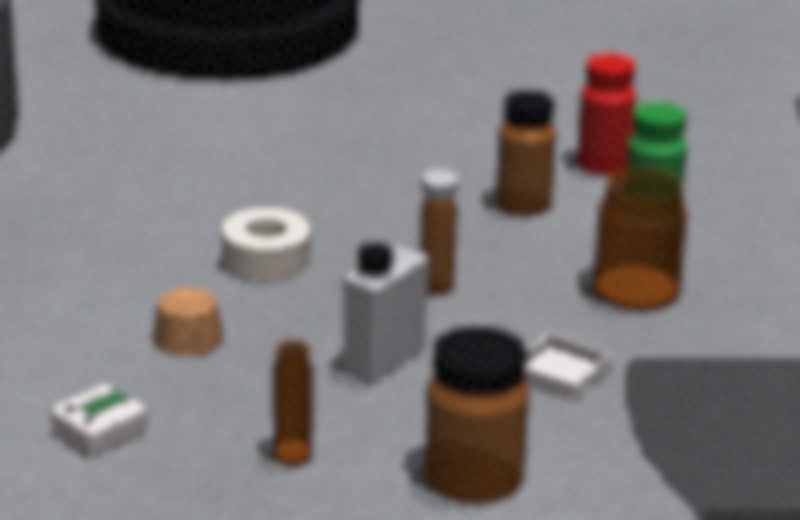

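```bash
cat >h.py <<'E'
import numpy as np,cv2
from cell import manip
def ray(n,u,v,z):
    I=manip.camera_info(n);K=I["intrinsics"];T=I["camera_from_world"]
    R=T[:3,:3];t=T[:3,3]
    d=np.linalg.inv(K)@[u,v,1]; d=np.array([d[0],-d[1],-d[2]])
    c=-R.T@t; w=R.T@d
    return c+w*(z-c[2])/w[2]
def cloud(n,d):
    I=manip.camera_info(n);K=I["intrinsics"];T=I["camera_from_world"]
    v,u=np.mgrid[:480,:640]
    P=np.stack([(u-K[0,2])/K[0,0]*d,-(v-K[1,2])/K[1,1]*d,-d],-1)
    W=(P-T[:3,3])@T[:3,:3]; W[d==0]=np.nan
    return W
def proj(n,p):
    I=manip.camera_info(n);K=I["intrinsics"];T=I["camera_from_world"]
    q=T[:3,:3]@p+T[:3,3]; return K[0,0]*q[0]/-q[2]+K[0,2], K[1,1]*q[1]/q[2]+K[1,2]
E
python3 - <<'E'
from h import *
d=np.load("top0.npy");W=cloud("top",d)
ds=np.load("side0.npy");S=cloud("side",ds)
print("bench z",np.nanmedian(W[200:250,290:310,2]),np.nanmedian(S[200:230,370:385,2]))
def sel(W,c,r,z0,z1):
    m=(np.hypot(W[...,0]-c[0],W[...,1]-c[1])<r)&(W[...,2]>z0)&(W[...,2]<z1)
    return W[m]
for n,c,h in(("large",(332.1,262.9),80),("med",(466.4,255.4),75),("vial",(414.9,239.9),75)):
    p=ray("top",*c,h); print(n,"ray",p.round(1))
    for nm,X in(("top",W),("side",S)):
        q=sel(X,p,35,h-7,h+8)
        if len(q): 
            (cc,rr)=cv2.minEnclosingCircle(q[:,:2].astype(np.float32)); print("  ",nm,len(q),np.median(q,0).round(1),np.array(cc).round(1),round(rr,1))
    print("   side px",np.round(proj("side",p),1))
p=ray("top",374.5,236,64)
for nm,X in(("top",W),("side",S)):
    q=sel(X,p,40,57,72); r=cv2.minAreaRect(q[:,:2].astype(np.float32)); print("tin",nm,len(q),q[:,2].mean(),r)
    q=sel(X,p,40,73,86); print("  cap",len(q),q.mean(0))
C=[(np.array(x)+.5)/5.5-.5+[185,170] for x in((52,145),(420,58),(500,412),(128,503),(272,272))]
P=np.array([ray("top",*c,20) for c in C]);print(P.round(1),P[:4].mean(0))
for i in range(4): e=P[(i+1)%4]-P[i];print(np.hypot(*e[:2]),np.degrees(np.arctan2(e[1],e[0])))
for nm,X in(("top",W),("side",S)):
    q=sel(X,P[:4].mean(0),135,12,27); print(nm,len(q),np.median(q[:,2]),cv2.minAreaRect(q[:,:2].astype(np.float32)))
E
```

```text
bench z 0.2010415719974532 -0.43035415523130127
large ray [457.4 -78.6  80. ]
   top 330 [457.4 -76.2  80. ] [457.9 -76.5] 24.4
   side 281 [456.2 -69.2  78.8] [458.  -72.3] 26.3
   side px [359.4 234.9]
med ray [ 468.1 -398.4   75. ]
   top 156 [ 471.  -399.    74.9] [ 470.4 -399.6] 16.7
   side 81 [ 470.3 -393.3   73.5] [ 469.8 -397.5] 19.6
   side px [372.7 173.9]
vial ray [ 508.1 -278.1   75. ]
   top 62 [ 508.4 -278.2   74.9] [ 508.3 -278.3] 10.5
   side 46 [ 508.1 -271.2   73.5] [ 507.4 -275.5] 12.3
   side px [349.7 193. ]
tin top 149 63.61937533346407 ((524.6177368164062, -183.9005126953125), (49.94013977050781, 24.665685653686523), 62.91694259643555)
  cap 58 [ 528.9854346  -174.81135467   78.00811313]
tin side 136 63.01727457508188 ((522.5675659179688, -180.3448944091797), (51.981197357177734, 26.663665771484375), 61.41366195678711)
  cap 45 [ 528.21929851 -170.62761972   76.75179381]
[[641.8 269.6  20. ]
 [679.   97.7  20. ]
 [511.5  61.8  20. ]
 [473.7 232.2  20. ]
 [579.2 166.7  20. ]] [576.49363568 165.32089171  20.        ]
175.95797517841328 -77.76558081954576
171.399515309928 -167.9017152220632
174.57922726550152 102.48405492980854
172.16241526982387 12.558289668647394
top 3512 19.53113244895337 ((577.5472412109375, 167.69322204589844), (225.72903442382812, 174.95504760742188), 12.19146728515625)
side 5161 18.980315449736487 ((576.4640502929688, 168.8094482421875), (225.4779815673828, 181.50534057617188), 12.570446968078613)
```

```bash
cat >>h.py <<'E'
def go(x,y,z,yaw=None,step=50):
    s=manip.read_state(); from scipy.spatial.transform import Rotation as Ro
    R=Ro.from_euler("xyz",s["eef_rot"]); 
    d=np.array([x,y,z])-s["eef_pos"]; t=R.inv().apply(d)
    n=int(np.ceil(np.linalg.norm(d)/step))
    dy=0 if yaw is None else yaw-np.degrees(s["eef_rot"][2])
    print("at",s["eef_pos"].round(1),np.degrees(s["eef_rot"]).round(2),"gap",s["finger_gap"].round(1),"t",s["clock"],"F",s["wrist_force"].round(1))
    print("tool total mm",t.round(1),"rows",n,"per row m",(t/n/1000).round(4),"wz total",-dy)
E
python3 - <<'E'
from h import *
from h import *
W=cloud("top",np.load("top0.npy"));S=cloud("side",np.load("side0.npy"))
c=np.array([577,167.5]);a=np.radians(12.3);u=np.array([np.cos(a),np.sin(a)]);v=np.array([-u[1],u[0]])
for nm,(i,j) in dict(obl=(1,-1),med=(1,1),lar=(-1,1),sma=(-1,-1)).items():
    b=c+42*(i*u+j*v);print(nm,b.round(1),"px",np.round((np.array(proj("top",np.r_[b,20]))-[185,170])*5.5,0))
    for X in(W,S):
        m=(np.abs((X[...,:2]-b)@u)<38)&(np.abs((X[...,:2]-b)@v)<38)&(X[...,2]<13.5)&(X[...,2]>3)
        q=X[m]; l=np.stack([(q[:,:2]-b)@u,(q[:,:2]-b)@v],1); print("  floor z",np.median(q[:,2]).round(1),"u",np.percentile(l[:,0],[1,99]).round(1),"v",np.percentile(l[:,1],[1,99]).round(1))
go(457.5,-75.5,150)
E
```

```text
obl [627.  135.4] px [337. 167.]
  floor z 8.1 u [-29.4  33.8] v [-18.4  20. ]
  floor z 7.9 u [-30.8  33. ] v [-21.5   7.4]
med [609.1 217.5] px [161. 209.]
  floor z 8.2 u [-21.6  27.2] v [-23.1  25.5]
  floor z 7.9 u [-23.4  25.2] v [-25.8  14.6]
lar [527.  199.6] px [198. 383.]
  floor z 7.9 u [-30.7  34. ] v [-30.2  33.2]
  floor z 7.6 u [-31.6  32.8] v [-34.8  22.4]
sma [544.9 117.5] px [376. 340.]
  floor z 8.2 u [-15.7  19.5] v [-17.4  18.3]
  floor z 8.0 u [-17.5  17.9] v [-20.2   5.8]Traceback (most recent call last):
  File "<stdin>", line 10, in <module>
  File "h.py", line 24, in go
    print("at",s["eef_pos"].round(1),np.degrees(s["eef_rot"]).round(2),"gap",s["finger_gap"].round(1),"t",s["clock"],"F",s["wrist_force"].round(1))
                                                                             ^^^^^^^^^^^^^^^^^^^^^
AttributeError: 'float' object has no attribute 'round'
```

```bash
sed -i 's/s\["finger_gap"\].round(1)/round(s["finger_gap"],1)/' h.py; python3 -c "
from h import *
go(457.5,-75.5,150)"
```

```text
at [ 142.8 -530.9  205. ] [-179.94   -0.     15.06] gap 94.0 t 0.1 F [ 0.9  0.2 -0.3]
tool total mm [ 422.2 -358.    55.3] rows 12 per row m [ 0.0352 -0.0298  0.0046] wz total 0
```

Request:
play_rows --commands '[{"x": 0.0176, "y": -0.0149, "z": 0.0023, "grip": 0.75}, {"x": 0.0352, "y": -0.0298, "z": 0.0046}, {"x": 0.0352, "y": -0.0298, "z": 0.0046}, {"x": 0.0352, "y": -0.0298, "z": 0.0046}, {"x": 0.0352, "y": -0.0298, "z": 0.0046}, {"x": 0.0352, "y": -0.0298, "z": 0.0046}, {"x": 0.0352, "y": -0.0298, "z": 0.0046}, {"x": 0.0352, "y": -0.0298, "z": 0.0046}, {"x": 0.0352, "y": -0.0298, "z": 0.0046}, {"x": 0.0352, "y": -0.0298, "z": 0.0046}, {"x": 0.0352, "y": -0.0298, "z": 0.0046}, {"x": 0.0352, "y": -0.0298, "z": 0.0046}, {"x": 0.0176, "y": -0.0149, "z": 0.0023}, {}, {}]' --squeeze 20

```text
$.commands[0]: bad value
```

```bash
python3 -c "
from h import *
go(457.5,-75.5,20)"
```

```text
at [ 142.8 -530.9  205. ] [-179.94   -0.     15.06] gap 94.0 t 0.1 F [ 0.9  0.2 -0.3]
tool total mm [ 422.2 -357.8  185.3] rows 12 per row m [ 0.0352 -0.0298  0.0154] wz total 0
```

Request:
play_rows --commands '[{"x": 0.0176, "y": -0.0149, "z": 0.0023, "wx": 0, "wy": 0, "wz": 0, "grip": 0.75}, {"x": 0.0352, "y": -0.0298, "z": 0.0046, "wx": 0, "wy": 0, "wz": 0, "grip": 0.75}, {"x": 0.0352, "y": -0.0298, "z": 0.0046, "wx": 0, "wy": 0, "wz": 0, "grip": 0.75}, {"x": 0.0352, "y": -0.0298, "z": 0.0046, "wx": 0, "wy": 0, "wz": 0, "grip": 0.75}]' --squeeze 20

```text
clock: 0.6
eef_pos: [235.3, -397.0, 189.0]
eef_rot: [-3.141, 0.0, 0.263]
wrist_force: [0.1, -0.3, -0.5]
finger_gap: 70.7
```

```bash
python3 -c "
from h import *
go(457.5,-75.5,150)"
```

```text
at [ 235.3 -397.   189. ] [-179.98    0.     15.04] gap 70.7 t 0.6 F [ 0.1 -0.3 -0.5]
tool total mm [ 298.  -252.8   39.1] rows 8 per row m [ 0.0373 -0.0316  0.0049] wz total 0
```

Request:
play_rows --commands '[{"x": 0.04, "y": -0.034, "z": 0.005, "wx": 0, "wy": 0, "wz": 0, "grip": 0.75}, {"x": 0.04, "y": -0.034, "z": 0.005, "wx": 0, "wy": 0, "wz": 0, "grip": 0.75}, {"x": 0.04, "y": -0.034, "z": 0.005, "wx": 0, "wy": 0, "wz": 0, "grip": 0.75}, {"x": 0.04, "y": -0.034, "z": 0.005, "wx": 0, "wy": 0, "wz": 0, "grip": 0.75}, {"x": 0.04, "y": -0.034, "z": 0.005, "wx": 0, "wy": 0, "wz": 0, "grip": 0.75}, {"x": 0.04, "y": -0.034, "z": 0.005, "wx": 0, "wy": 0, "wz": 0, "grip": 0.75}, {"x": 0.038, "y": -0.033, "z": 0.005, "wx": 0, "wy": 0, "wz": 0, "grip": 0.75}, {"x": 0.02, "y": -0.016, "z": 0.004, "wx": 0, "wy": 0, "wz": 0, "grip": 0.75}, {"x": 0, "y": 0, "z": 0, "wx": 0, "wy": 0, "wz": 0, "grip": 0.75}, {"x": 0, "y": 0, "z": 0, "wx": 0, "wy": 0, "wz": 0, "grip": 0.75}]' --squeeze 20

```text
clock: 1.85
eef_pos: [456.4, -77.2, 150.3]
eef_rot: [-3.141, 0.0, 0.263]
wrist_force: [-0.5, -0.2, -0.1]
finger_gap: 70.4
```

```bash
python3 - <<'E'
from h import *
go(457.5,-75.5,20)
p,d=manip.camera("side"); cv2.imwrite("pics/s1.png",cv2.resize(p[100:330,250:550,::-1],None,fx=2.6,fy=2.6))
E
```

```text
at [456.4 -77.2 150.3] [-1.7999e+02  2.0000e-02  1.5050e+01] gap 70.4 t 1.85 F [-0.5 -0.2 -0.1]
tool total mm [  1.6  -1.3 130.3] rows 3 per row m [ 0.0005 -0.0004  0.0434] wz total 0
```

View pics/s1.png

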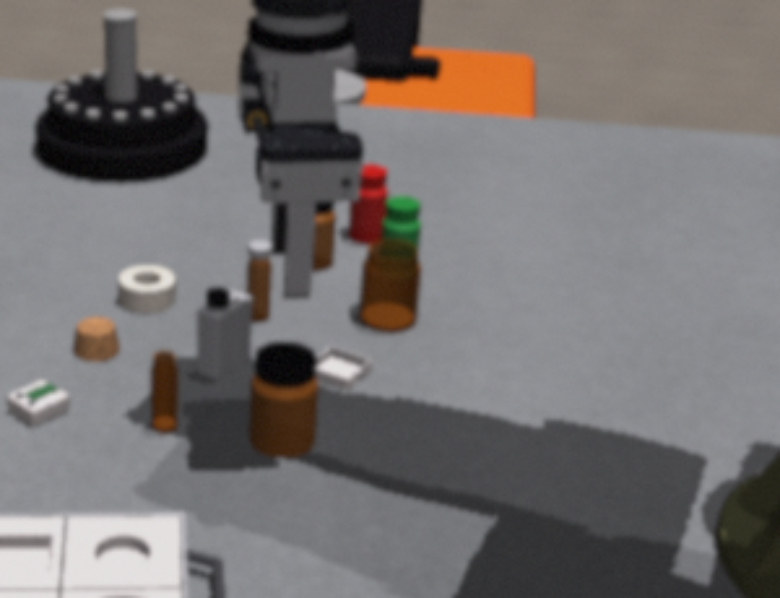

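Request:
play_rows --commands '[{"x": 0.0016, "y": -0.0013, "z": 0.02, "wx": 0, "wy": 0, "wz": 0, "grip": 0.75}, {"x": 0, "y": 0, "z": 0.02, "wx": 0, "wy": 0, "wz": 0, "grip": 0.75}, {"x": 0, "y": 0, "z": 0.02, "wx": 0, "wy": 0, "wz": 0, "grip": 0.75}, {"x": 0, "y": 0, "z": 0.02, "wx": 0, "wy": 0, "wz": 0, "grip": 0.75}, {"x": 0, "y": 0, "z": 0.02, "wx": 0, "wy": 0, "wz": 0, "grip": 0.75}, {"x": 0, "y": 0, "z": 0.02, "wx": 0, "wy": 0, "wz": 0, "grip": 0.75}, {"x": 0, "y": 0, "z": 0.01, "wx": 0, "wy": 0, "wz": 0, "grip": 0.75}, {"x": 0, "y": 0, "z": 0, "wx": 0, "wy": 0, "wz": 0, "grip": 0.75}]' --squeeze 20

```text
clock: 2.9
eef_pos: [457.7, -75.4, 20.3]
eef_rot: [-3.141, 0.001, 0.262]
wrist_force: [-0.3, -0.6, -0.1]
finger_gap: 70.4
```

Request:
play_rows --commands '[{"x": 0, "y": 0, "z": 0, "wx": 0, "wy": 0, "wz": 0, "grip": 0.65}, {"x": 0, "y": 0, "z": 0, "wx": 0, "wy": 0, "wz": 0, "grip": 0.6}, {"x": 0, "y": 0, "z": 0, "wx": 0, "wy": 0, "wz": 0, "grip": 0.5}, {"x": 0, "y": 0, "z": 0, "wx": 0, "wy": 0, "wz": 0, "grip": 0.4}, {"x": 0, "y": 0, "z": 0, "wx": 0, "wy": 0, "wz": 0, "grip": 0.4}, {"x": 0, "y": 0, "z": 0, "wx": 0, "wy": 0, "wz": 0, "grip": 0.4}]' --squeeze 20

```text
clock: 3.65
eef_pos: [458.3, -75.1, 20.8]
eef_rot: [3.141, -0.001, 0.263]
wrist_force: [-1.3, -0.7, 7.2]
finger_gap: 52.8
```

Request:
play_rows --commands '[{"x": 0, "y": 0, "z": -0.015, "wx": 0, "wy": 0, "wz": 0, "grip": 0.4}, {"x": 0, "y": 0, "z": -0.025, "wx": 0, "wy": 0, "wz": 0, "grip": 0.4}, {"x": 0, "y": 0, "z": -0.025, "wx": 0, "wy": 0, "wz": 0, "grip": 0.4}, {"x": 0, "y": 0, "z": -0.025, "wx": 0, "wy": 0, "wz": 0, "grip": 0.4}, {"x": 0, "y": 0, "z": -0.02, "wx": 0, "wy": 0, "wz": 0, "grip": 0.4}, {"x": 0, "y": 0, "z": 0, "wx": 0, "wy": 0, "wz": 0, "grip": 0.4}]'

```text
clock: 4.4
eef_pos: [458.6, -75.1, 131.9]
eef_rot: [3.14, -0.003, 0.263]
wrist_force: [-0.6, 0.2, -1.7]
finger_gap: 53.0
```

```bash
python3 -c "
from h import *
go(528,200,130)"
```

```text
at [458.6 -75.1 131.9] [ 1.7992e+02 -1.5000e-01  1.5060e+01] gap 53.0 t 4.4 F [-0.6  0.2 -1.7]
tool total mm [ 138.5 -247.6    1.9] rows 6 per row m [ 0.0231 -0.0413  0.0003] wz total 0
```

Request:
play_rows --commands '[{"x": 0.01, "y": -0.018, "z": 0, "wx": 0, "wy": 0, "wz": 0, "grip": 0.4}, {"x": 0.02, "y": -0.036, "z": 0, "wx": 0, "wy": 0, "wz": 0, "grip": 0.4}, {"x": 0.02, "y": -0.036, "z": 0, "wx": 0, "wy": 0, "wz": 0, "grip": 0.4}, {"x": 0.02, "y": -0.036, "z": 0, "wx": 0, "wy": 0, "wz": 0, "grip": 0.4}, {"x": 0.02, "y": -0.036, "z": 0, "wx": 0, "wy": 0, "wz": 0, "grip": 0.4}, {"x": 0.02, "y": -0.036, "z": 0, "wx": 0, "wy": 0, "wz": 0, "grip": 0.4}, {"x": 0.018, "y": -0.032, "z": 0, "wx": 0, "wy": 0, "wz": 0, "grip": 0.4}, {"x": 0.0105, "y": -0.0176, "z": 0, "wx": 0, "wy": 0, "wz": 0, "grip": 0.4}, {"x": 0, "y": 0, "z": 0, "wx": 0, "wy": 0, "wz": 0, "grip": 0.4}, {"x": 0, "y": 0, "z": 0, "wx": 0, "wy": 0, "wz": 0, "grip": 0.4}]'

```text
clock: 5.65
eef_pos: [527.2, 199.2, 130.1]
eef_rot: [3.141, 0.001, 0.262]
wrist_force: [0.2, -0.6, -1.8]
finger_gap: 52.9
```

```bash
python3 - <<'E'
from h import *
go(528,200,29)
p,d=manip.camera("side"); cv2.imwrite("pics/s2.png",cv2.resize(p[150:400,180:430,::-1],None,fx=2.4,fy=2.4))
E
```

```text
at [527.2 199.2 130.1] [1.7999e+02 4.0000e-02 1.5030e+01] gap 52.9 t 5.65 F [ 0.2 -0.6 -1.8]
tool total mm [  1.   -0.6 101.1] rows 3 per row m [ 0.0003 -0.0002  0.0337] wz total 0
```

View pics/s2.png

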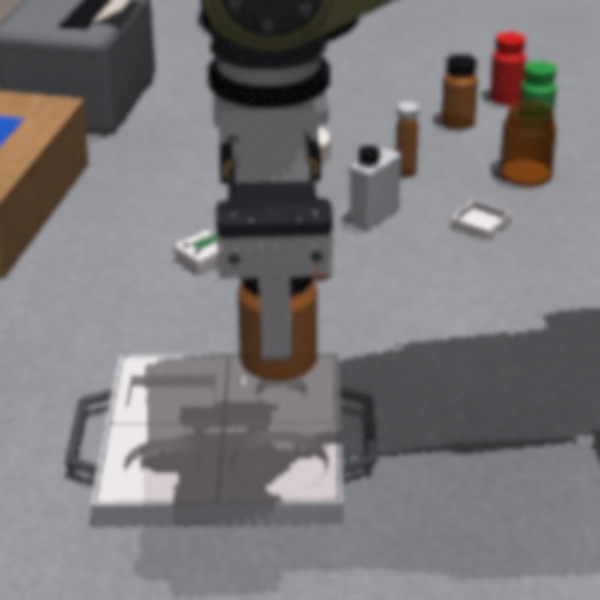

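Request:
play_rows --commands '[{"x": 0.001, "y": -0.0006, "z": 0.02, "wx": 0, "wy": 0, "wz": 0, "grip": 0.4}, {"x": 0, "y": 0, "z": 0.025, "wx": 0, "wy": 0, "wz": 0, "grip": 0.4}, {"x": 0, "y": 0, "z": 0.02, "wx": 0, "wy": 0, "wz": 0, "grip": 0.4}, {"x": 0, "y": 0, "z": 0.015, "wx": 0, "wy": 0, "wz": 0, "grip": 0.4}, {"x": 0, "y": 0, "z": 0.01, "wx": 0, "wy": 0, "wz": 0, "grip": 0.4}, {"x": 0, "y": 0, "z": 0.006, "wx": 0, "wy": 0, "wz": 0, "grip": 0.4}, {"x": 0, "y": 0, "z": 0.003, "wx": 0, "wy": 0, "wz": 0, "grip": 0.4}, {"x": 0, "y": 0, "z": 0.0, "wx": 0, "wy": 0, "wz": 0, "grip": 0.4}, {"x": 0, "y": 0, "z": 0.0, "wx": 0, "wy": 0, "wz": 0, "grip": 0.4}]'

```text
clock: 6.82
eef_pos: [528.4, 201.0, 31.7]
eef_rot: [-3.142, -0.001, 0.263]
wrist_force: [-0.7, 0.3, -1.4]
finger_gap: 53.2
```

Request:
play_rows --commands '[{"x": 0, "y": 0, "z": 0.001, "wx": 0, "wy": 0, "wz": 0, "grip": 0.4}, {"x": 0, "y": 0, "z": 0, "wx": 0, "wy": 0, "wz": 0, "grip": 0.4}, {"x": 0, "y": 0, "z": 0, "wx": 0, "wy": 0, "wz": 0, "grip": 0.4}]'

```text
clock: 7.2
eef_pos: [528.3, 200.9, 30.4]
eef_rot: [-3.142, -0.0, 0.263]
wrist_force: [0.7, -0.0, -1.5]
finger_gap: 53.4
```

Request:
play_rows --commands '[{"x": 0, "y": 0, "z": 0.001, "wx": 0, "wy": 0, "wz": 0, "grip": 0.4}, {"x": 0, "y": 0, "z": 0, "wx": 0, "wy": 0, "wz": 0, "grip": 0.4}, {"x": 0, "y": 0, "z": 0, "wx": 0, "wy": 0, "wz": 0, "grip": 0.4}]'

```text
clock: 7.58
eef_pos: [528.2, 200.9, 29.3]
eef_rot: [-3.142, -0.0, 0.263]
wrist_force: [0.9, 0.1, -1.5]
finger_gap: 53.7
```

Request:
play_rows --commands '[{"x": 0, "y": 0, "z": 0.001, "wx": 0, "wy": 0, "wz": 0, "grip": 0.4}, {"x": 0, "y": 0, "z": 0, "wx": 0, "wy": 0, "wz": 0, "grip": 0.4}, {"x": 0, "y": 0, "z": 0, "wx": 0, "wy": 0, "wz": 0, "grip": 0.4}]'

```text
clock: 7.95
eef_pos: [528.3, 201.0, 28.9]
eef_rot: [-3.142, -0.0, 0.263]
wrist_force: [-2.5, -0.9, 5.8]
finger_gap: 53.2
```

Request:
play_rows --commands '[{"x": 0, "y": 0, "z": 0, "wx": 0, "wy": 0, "wz": 0, "grip": 0.6}, {"x": 0, "y": 0, "z": 0, "wx": 0, "wy": 0, "wz": 0, "grip": 0.65}, {"x": 0, "y": 0, "z": 0, "wx": 0, "wy": 0, "wz": 0, "grip": 0.75}, {"x": 0, "y": 0, "z": 0, "wx": 0, "wy": 0, "wz": 0, "grip": 0.75}, {"x": 0, "y": 0, "z": -0.01, "wx": 0, "wy": 0, "wz": 0, "grip": 0.75}, {"x": 0, "y": 0, "z": -0.03, "wx": 0, "wy": 0, "wz": 0, "grip": 0.75}, {"x": 0, "y": 0, "z": -0.04, "wx": 0, "wy": 0, "wz": 0, "grip": 0.75}, {"x": 0, "y": 0, "z": -0.04, "wx": 0, "wy": 0, "wz": 0, "grip": 0.75}, {"x": 0, "y": 0, "z": 0, "wx": 0, "wy": 0, "wz": 0, "grip": 0.75}]'

```text
clock: 9.07
eef_pos: [529.5, 201.4, 152.1]
eef_rot: [-3.141, -0.006, 0.263]
wrist_force: [0.6, -0.6, -0.2]
finger_gap: 70.3
```

```bash
python3 - <<'E'
from h import *
go(470.3,-399,150)
p,d=manip.camera("side"); cv2.imwrite("pics/s3.png",cv2.resize(p[150:400,180:430,::-1],None,fx=2.4,fy=2.4))
E
```

```text
at [529.5 201.4 152.1] [-179.99   -0.34   15.06] gap 70.3 t 9.075 F [ 0.6 -0.6 -0.2]
tool total mm [-213.2  564.4    0.7] rows 13 per row m [-0.0164  0.0434  0.0001] wz total 0
```

View pics/s3.png

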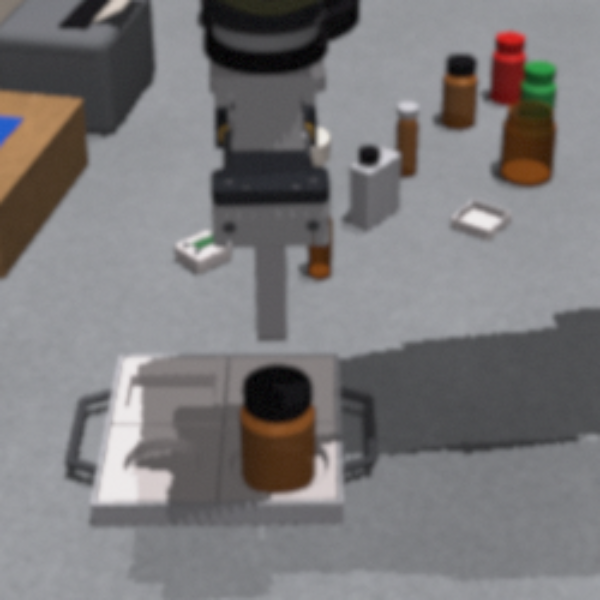

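Request:
play_rows --commands '[{"x": -0.01, "y": 0.025, "z": 0, "wx": 0, "wy": 0, "wz": 0, "grip": 0.7}, {"x": -0.02, "y": 0.052, "z": 0, "wx": 0, "wy": 0, "wz": 0, "grip": 0.58}, {"x": -0.02, "y": 0.052, "z": 0, "wx": 0, "wy": 0, "wz": 0, "grip": 0.58}, {"x": -0.02, "y": 0.052, "z": 0, "wx": 0, "wy": 0, "wz": 0, "grip": 0.58}, {"x": -0.02, "y": 0.052, "z": 0, "wx": 0, "wy": 0, "wz": 0, "grip": 0.58}, {"x": -0.02, "y": 0.052, "z": 0, "wx": 0, "wy": 0, "wz": 0, "grip": 0.58}, {"x": -0.02, "y": 0.052, "z": 0, "wx": 0, "wy": 0, "wz": 0, "grip": 0.58}, {"x": -0.02, "y": 0.052, "z": 0, "wx": 0, "wy": 0, "wz": 0, "grip": 0.58}, {"x": -0.02, "y": 0.052, "z": 0, "wx": 0, "wy": 0, "wz": 0, "grip": 0.58}, {"x": -0.02, "y": 0.052, "z": 0, "wx": 0, "wy": 0, "wz": 0, "grip": 0.58}, {"x": -0.016, "y": 0.045, "z": 0, "wx": 0, "wy": 0, "wz": 0, "grip": 0.58}, {"x": -0.007, "y": 0.0264, "z": 0, "wx": 0, "wy": 0, "wz": 0, "grip": 0.58}, {"x": 0, "y": 0, "z": 0, "wx": 0, "wy": 0, "wz": 0, "grip": 0.58}, {"x": 0, "y": 0, "z": 0, "wx": 0, "wy": 0, "wz": 0, "grip": 0.58}]'

```text
clock: 10.88
eef_pos: [469.0, -398.4, 147.5]
eef_rot: [-3.14, 0.001, 0.263]
wrist_force: [0.8, 0.4, -0.6]
finger_gap: 54.7
```

```bash
python3 - <<'E'
from h import *
go(470.3,-399,20)
E
```

```text
at [ 469.  -398.4  147.5] [-1.7992e+02  4.0000e-02  1.5080e+01] gap 54.7 t 10.875 F [ 0.8  0.4 -0.6]
tool total mm [  1.2   1.1 127.5] rows 3 per row m [0.0004 0.0004 0.0425] wz total 0
```

Request:
play_rows --commands '[{"x": 0.0012, "y": 0.001, "z": 0.02, "wx": 0, "wy": 0, "wz": 0, "grip": 0.58}, {"x": 0, "y": 0, "z": 0.02, "wx": 0, "wy": 0, "wz": 0, "grip": 0.58}, {"x": 0, "y": 0, "z": 0.02, "wx": 0, "wy": 0, "wz": 0, "grip": 0.58}, {"x": 0, "y": 0, "z": 0.02, "wx": 0, "wy": 0, "wz": 0, "grip": 0.58}, {"x": 0, "y": 0, "z": 0.02, "wx": 0, "wy": 0, "wz": 0, "grip": 0.58}, {"x": 0, "y": 0, "z": 0.02, "wx": 0, "wy": 0, "wz": 0, "grip": 0.58}, {"x": 0, "y": 0, "z": 0.0075, "wx": 0, "wy": 0, "wz": 0, "grip": 0.58}, {"x": 0, "y": 0, "z": 0, "wx": 0, "wy": 0, "wz": 0, "grip": 0.58}]'

```text
clock: 11.88
eef_pos: [470.5, -400.0, 20.5]
eef_rot: [-3.141, 0.0, 0.263]
wrist_force: [-0.2, -0.2, 0.5]
finger_gap: 54.5
```

Request:
play_rows --commands '[{"x": 0, "y": 0, "z": 0, "wx": 0, "wy": 0, "wz": 0, "grip": 0.5}, {"x": 0, "y": 0, "z": 0, "wx": 0, "wy": 0, "wz": 0, "grip": 0.43}, {"x": 0, "y": 0, "z": 0, "wx": 0, "wy": 0, "wz": 0, "grip": 0.36}, {"x": 0, "y": 0, "z": 0, "wx": 0, "wy": 0, "wz": 0, "grip": 0.25}, {"x": 0, "y": 0, "z": 0, "wx": 0, "wy": 0, "wz": 0, "grip": 0.25}, {"x": 0, "y": 0, "z": 0, "wx": 0, "wy": 0, "wz": 0, "grip": 0.25}]'

```text
clock: 12.62
eef_pos: [470.8, -400.2, 21.4]
eef_rot: [3.141, -0.0, 0.263]
wrist_force: [-0.8, 0.6, 5.8]
finger_gap: 37.2
```

Request:
play_rows --commands '[{"x": 0, "y": 0, "z": -0.015, "wx": 0, "wy": 0, "wz": 0, "grip": 0.25}, {"x": 0, "y": 0, "z": -0.025, "wx": 0, "wy": 0, "wz": 0, "grip": 0.25}, {"x": 0, "y": 0, "z": -0.03, "wx": 0, "wy": 0, "wz": 0, "grip": 0.25}, {"x": 0, "y": 0, "z": -0.03, "wx": 0, "wy": 0, "wz": 0, "grip": 0.25}, {"x": 0, "y": 0, "z": -0.02, "wx": 0, "wy": 0, "wz": 0, "grip": 0.25}, {"x": 0, "y": 0, "z": 0, "wx": 0, "wy": 0, "wz": 0, "grip": 0.25}]'

```text
clock: 13.38
eef_pos: [471.0, -400.5, 142.8]
eef_rot: [3.139, -0.002, 0.263]
wrist_force: [-0.4, 0.1, -1.2]
finger_gap: 37.3
```

```bash
python3 - <<'E'
from h import *
go(610,218,140)
E
```

```text
at [ 471.  -400.5  142.8] [ 1.7985e+02 -9.0000e-02  1.5060e+01] gap 37.3 t 13.375 F [-0.4  0.1 -1.2]
tool total mm [ 294.9 -561.2    1.8] rows 13 per row m [ 0.0227 -0.0432  0.0001] wz total 0
```

Request:
play_rows --commands '[{"x": 0.012, "y": -0.024, "z": 0, "wx": 0, "wy": 0, "wz": 0, "grip": 0.25}, {"x": 0.025, "y": -0.048, "z": 0, "wx": 0, "wy": 0, "wz": 0, "grip": 0.25}, {"x": 0.025, "y": -0.048, "z": 0, "wx": 0, "wy": 0, "wz": 0, "grip": 0.25}, {"x": 0.025, "y": -0.048, "z": 0, "wx": 0, "wy": 0, "wz": 0, "grip": 0.25}, {"x": 0.025, "y": -0.048, "z": 0, "wx": 0, "wy": 0, "wz": 0, "grip": 0.25}, {"x": 0.025, "y": -0.048, "z": 0, "wx": 0, "wy": 0, "wz": 0, "grip": 0.25}, {"x": 0.025, "y": -0.048, "z": 0, "wx": 0, "wy": 0, "wz": 0, "grip": 0.25}, {"x": 0.025, "y": -0.048, "z": 0, "wx": 0, "wy": 0, "wz": 0, "grip": 0.25}, {"x": 0.025, "y": -0.048, "z": 0, "wx": 0, "wy": 0, "wz": 0, "grip": 0.25}, {"x": 0.025, "y": -0.048, "z": 0, "wx": 0, "wy": 0, "wz": 0, "grip": 0.25}, {"x": 0.025, "y": -0.048, "z": 0, "wx": 0, "wy": 0, "wz": 0, "grip": 0.25}, {"x": 0.02, "y": -0.035, "z": 0, "wx": 0, "wy": 0, "wz": 0, "grip": 0.25}, {"x": 0.013, "y": -0.022, "z": 0, "wx": 0, "wy": 0, "wz": 0, "grip": 0.25}, {"x": 0, "y": 0, "z": 0, "wx": 0, "wy": 0, "wz": 0, "grip": 0.25}, {"x": 0, "y": 0, "z": 0, "wx": 0, "wy": 0, "wz": 0, "grip": 0.25}]'

```text
clock: 15.25
eef_pos: [609.4, 217.5, 140.1]
eef_rot: [3.141, 0.001, 0.262]
wrist_force: [1.2, -0.6, -0.7]
finger_gap: 37.7
```

```bash
python3 - <<'E'
from h import *
go(610,218,29)
E
```

```text
at [609.4 217.5 140.1] [1.7999e+02 7.0000e-02 1.5040e+01] gap 37.7 t 15.25 F [ 1.2 -0.6 -0.7]
tool total mm [  0.9  -0.3 111.1] rows 3 per row m [ 0.0003 -0.0001  0.037 ] wz total 0
```

Request:
play_rows --commands '[{"x": 0.0005, "y": 0, "z": 0.02, "wx": 0, "wy": 0, "wz": 0, "grip": 0.25}, {"x": 0, "y": 0, "z": 0.03, "wx": 0, "wy": 0, "wz": 0, "grip": 0.25}, {"x": 0, "y": 0, "z": 0.025, "wx": 0, "wy": 0, "wz": 0, "grip": 0.25}, {"x": 0, "y": 0, "z": 0.015, "wx": 0, "wy": 0, "wz": 0, "grip": 0.25}, {"x": 0, "y": 0, "z": 0.01, "wx": 0, "wy": 0, "wz": 0, "grip": 0.25}, {"x": 0, "y": 0, "z": 0.006, "wx": 0, "wy": 0, "wz": 0, "grip": 0.25}, {"x": 0, "y": 0, "z": 0.003, "wx": 0, "wy": 0, "wz": 0, "grip": 0.25}, {"x": 0, "y": 0, "z": 0, "wx": 0, "wy": 0, "wz": 0, "grip": 0.25}, {"x": 0, "y": 0, "z": 0, "wx": 0, "wy": 0, "wz": 0, "grip": 0.25}]'

```text
clock: 16.38
eef_pos: [610.4, 218.5, 32.4]
eef_rot: [-3.142, -0.001, 0.263]
wrist_force: [-0.0, 0.2, -1.2]
finger_gap: 37.3
```

Request:
play_rows --commands '[{"x": 0, "y": 0, "z": 0.001, "wx": 0, "wy": 0, "wz": 0, "grip": 0.25}, {"x": 0, "y": 0, "z": 0, "wx": 0, "wy": 0, "wz": 0, "grip": 0.25}, {"x": 0, "y": 0, "z": 0, "wx": 0, "wy": 0, "wz": 0, "grip": 0.25}]'

```text
clock: 16.75
eef_pos: [610.2, 218.4, 30.9]
eef_rot: [-3.142, -0.0, 0.263]
wrist_force: [1.0, 0.4, -0.9]
finger_gap: 37.2
```

Request:
play_rows --commands '[{"x": 0, "y": 0, "z": 0.001, "wx": 0, "wy": 0, "wz": 0, "grip": 0.25}, {"x": 0, "y": 0, "z": 0, "wx": 0, "wy": 0, "wz": 0, "grip": 0.25}, {"x": 0, "y": 0, "z": 0, "wx": 0, "wy": 0, "wz": 0, "grip": 0.25}]'

```text
clock: 17.12
eef_pos: [610.2, 218.4, 29.8]
eef_rot: [3.142, 0.0, 0.263]
wrist_force: [-0.1, 0.2, -0.9]
finger_gap: 37.6
```

Request:
play_rows --commands '[{"x": 0, "y": 0, "z": 0.0007, "wx": 0, "wy": 0, "wz": 0, "grip": 0.25}, {"x": 0, "y": 0, "z": 0, "wx": 0, "wy": 0, "wz": 0, "grip": 0.25}, {"x": 0, "y": 0, "z": 0, "wx": 0, "wy": 0, "wz": 0, "grip": 0.25}]'

```text
clock: 17.5
eef_pos: [610.3, 218.4, 29.4]
eef_rot: [-3.142, -0.0, 0.263]
wrist_force: [-1.0, -0.7, 2.9]
finger_gap: 37.7
```

Request:
play_rows --commands '[{"x": 0, "y": 0, "z": 0, "wx": 0, "wy": 0, "wz": 0, "grip": 0.43}, {"x": 0, "y": 0, "z": 0, "wx": 0, "wy": 0, "wz": 0, "grip": 0.48}, {"x": 0, "y": 0, "z": 0, "wx": 0, "wy": 0, "wz": 0, "grip": 0.58}, {"x": 0, "y": 0, "z": 0, "wx": 0, "wy": 0, "wz": 0, "grip": 0.58}, {"x": 0, "y": 0, "z": -0.01, "wx": 0, "wy": 0, "wz": 0, "grip": 0.58}, {"x": 0, "y": 0, "z": -0.03, "wx": 0, "wy": 0, "wz": 0, "grip": 0.58}, {"x": 0, "y": 0, "z": -0.04, "wx": 0, "wy": 0, "wz": 0, "grip": 0.58}, {"x": 0, "y": 0, "z": -0.04, "wx": 0, "wy": 0, "wz": 0, "grip": 0.58}, {"x": 0, "y": 0, "z": 0, "wx": 0, "wy": 0, "wz": 0, "grip": 0.58}]'

```text
clock: 18.62
eef_pos: [611.5, 218.9, 153.5]
eef_rot: [-3.141, -0.007, 0.263]
wrist_force: [-0.3, 1.0, 0.7]
finger_gap: 54.5
```

```bash
python3 - <<'E'
from h import *
go(508.2,-277.5,150)
p,d=manip.camera("side"); cv2.imwrite("pics/s4.png",cv2.resize(p[150:400,180:430,::-1],None,fx=2.4,fy=2.4))
E
```

```text
at [611.5 218.9 153.5] [-179.99   -0.37   15.06] gap 54.5 t 18.625 F [-0.3  1.   0.7]
tool total mm [-228.8  452.5    1.9] rows 11 per row m [-0.0208  0.0411  0.0002] wz total 0
```

View pics/s4.png

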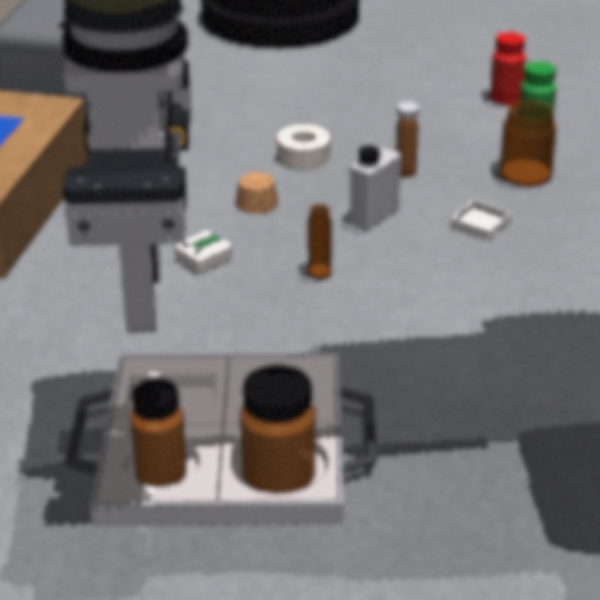

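Request:
play_rows --commands '[{"x": -0.012, "y": 0.024, "z": 0, "wx": 0, "wy": 0, "wz": 0, "grip": 0.5}, {"x": -0.021, "y": 0.043, "z": 0, "wx": 0, "wy": 0, "wz": 0, "grip": 0.42}, {"x": -0.021, "y": 0.043, "z": 0, "wx": 0, "wy": 0, "wz": 0, "grip": 0.42}, {"x": -0.021, "y": 0.043, "z": 0, "wx": 0, "wy": 0, "wz": 0, "grip": 0.42}, {"x": -0.021, "y": 0.043, "z": 0, "wx": 0, "wy": 0, "wz": 0, "grip": 0.42}, {"x": -0.021, "y": 0.043, "z": 0, "wx": 0, "wy": 0, "wz": 0, "grip": 0.42}, {"x": -0.021, "y": 0.043, "z": 0, "wx": 0, "wy": 0, "wz": 0, "grip": 0.42}, {"x": -0.021, "y": 0.043, "z": 0, "wx": 0, "wy": 0, "wz": 0, "grip": 0.42}, {"x": -0.021, "y": 0.043, "z": 0, "wx": 0, "wy": 0, "wz": 0, "grip": 0.42}, {"x": -0.021, "y": 0.043, "z": 0, "wx": 0, "wy": 0, "wz": 0, "grip": 0.42}, {"x": -0.018, "y": 0.028, "z": 0, "wx": 0, "wy": 0, "wz": 0, "grip": 0.42}, {"x": -0.01, "y": 0.0135, "z": 0, "wx": 0, "wy": 0, "wz": 0, "grip": 0.42}, {"x": 0, "y": 0, "z": 0, "wx": 0, "wy": 0, "wz": 0, "grip": 0.42}, {"x": 0, "y": 0, "z": 0, "wx": 0, "wy": 0, "wz": 0, "grip": 0.42}]'

```text
clock: 20.42
eef_pos: [506.9, -276.9, 149.0]
eef_rot: [-3.141, 0.0, 0.264]
wrist_force: [0.1, 0.7, -0.6]
finger_gap: 39.8
```

```bash
python3 - <<'E'
from h import *
go(508.2,-278,20)
E
```

```text
at [ 506.9 -276.9  149. ] [-1.7998e+02  1.0000e-02  1.5110e+01] gap 39.8 t 20.425 F [ 0.1  0.7 -0.6]
tool total mm [  0.9   1.4 129. ] rows 3 per row m [0.0003 0.0005 0.043 ] wz total 0
```

Request:
play_rows --commands '[{"x": 0.0009, "y": 0.001, "z": 0.02, "wx": 0, "wy": 0, "wz": 0, "grip": 0.42}, {"x": 0, "y": 0, "z": 0.02, "wx": 0, "wy": 0, "wz": 0, "grip": 0.42}, {"x": 0, "y": 0, "z": 0.02, "wx": 0, "wy": 0, "wz": 0, "grip": 0.42}, {"x": 0, "y": 0, "z": 0.02, "wx": 0, "wy": 0, "wz": 0, "grip": 0.42}, {"x": 0, "y": 0, "z": 0.02, "wx": 0, "wy": 0, "wz": 0, "grip": 0.42}, {"x": 0, "y": 0, "z": 0.02, "wx": 0, "wy": 0, "wz": 0, "grip": 0.42}, {"x": 0, "y": 0, "z": 0.009, "wx": 0, "wy": 0, "wz": 0, "grip": 0.42}, {"x": 0, "y": 0, "z": 0, "wx": 0, "wy": 0, "wz": 0, "grip": 0.42}]'

```text
clock: 21.42
eef_pos: [507.9, -278.1, 20.0]
eef_rot: [-3.141, 0.0, 0.264]
wrist_force: [-0.2, 0.6, -0.2]
finger_gap: 39.4
```

Request:
play_rows --commands '[{"x": 0, "y": 0, "z": 0, "wx": 0, "wy": 0, "wz": 0, "grip": 0.38}, {"x": 0, "y": 0, "z": 0, "wx": 0, "wy": 0, "wz": 0, "grip": 0.33}, {"x": 0, "y": 0, "z": 0, "wx": 0, "wy": 0, "wz": 0, "grip": 0.29}, {"x": 0, "y": 0, "z": 0, "wx": 0, "wy": 0, "wz": 0, "grip": 0.25}, {"x": 0, "y": 0, "z": 0, "wx": 0, "wy": 0, "wz": 0, "grip": 0.21}, {"x": 0, "y": 0, "z": 0, "wx": 0, "wy": 0, "wz": 0, "grip": 0.12}, {"x": 0, "y": 0, "z": 0, "wx": 0, "wy": 0, "wz": 0, "grip": 0.12}]' --squeeze 12

```text
clock: 22.3
eef_pos: [507.8, -278.8, 20.3]
eef_rot: [3.141, -0.0, 0.263]
wrist_force: [-0.9, 0.3, 2.4]
finger_gap: 22.8
```

Vial gripped (22.8 mm). Lift.

Request:
play_rows --commands '[{"x": 0, "y": 0, "z": -0.015, "wx": 0, "wy": 0, "wz": 0, "grip": 0.12}, {"x": 0, "y": 0, "z": -0.025, "wx": 0, "wy": 0, "wz": 0, "grip": 0.12}, {"x": 0, "y": 0, "z": -0.03, "wx": 0, "wy": 0, "wz": 0, "grip": 0.12}, {"x": 0, "y": 0, "z": -0.03, "wx": 0, "wy": 0, "wz": 0, "grip": 0.12}, {"x": 0, "y": 0, "z": -0.02, "wx": 0, "wy": 0, "wz": 0, "grip": 0.12}, {"x": 0, "y": 0, "z": 0, "wx": 0, "wy": 0, "wz": 0, "grip": 0.12}]'

```text
clock: 23.05
eef_pos: [508.3, -279.1, 142.2]
eef_rot: [3.139, -0.002, 0.263]
wrist_force: [-1.3, 0.8, -0.7]
finger_gap: 22.4
```

```bash
python3 - <<'E'
from h import *
go(546,118,140)
E
```

```text
at [ 508.3 -279.1  142.2] [ 1.7986e+02 -1.3000e-01  1.5060e+01] gap 22.4 t 23.05 F [-1.3  0.8 -0.7]
tool total mm [ 139.6 -373.7    1.5] rows 8 per row m [ 0.0174 -0.0467  0.0002] wz total 0
```

Request:
play_rows --commands '[{"x": 0.009, "y": -0.022, "z": 0, "wx": 0, "wy": 0, "wz": 0, "grip": 0.12}, {"x": 0.0165, "y": -0.044, "z": 0, "wx": 0, "wy": 0, "wz": 0, "grip": 0.12}, {"x": 0.0165, "y": -0.044, "z": 0, "wx": 0, "wy": 0, "wz": 0, "grip": 0.12}, {"x": 0.0165, "y": -0.044, "z": 0, "wx": 0, "wy": 0, "wz": 0, "grip": 0.12}, {"x": 0.0165, "y": -0.044, "z": 0, "wx": 0, "wy": 0, "wz": 0, "grip": 0.12}, {"x": 0.0165, "y": -0.044, "z": 0, "wx": 0, "wy": 0, "wz": 0, "grip": 0.12}, {"x": 0.0165, "y": -0.044, "z": 0, "wx": 0, "wy": 0, "wz": 0, "grip": 0.12}, {"x": 0.0165, "y": -0.044, "z": 0, "wx": 0, "wy": 0, "wz": 0, "grip": 0.12}, {"x": 0.01, "y": -0.028, "z": 0, "wx": 0, "wy": 0, "wz": 0, "grip": 0.12}, {"x": 0.005, "y": -0.016, "z": 0, "wx": 0, "wy": 0, "wz": 0, "grip": 0.12}, {"x": 0, "y": 0, "z": 0, "wx": 0, "wy": 0, "wz": 0, "grip": 0.12}, {"x": 0, "y": 0, "z": 0, "wx": 0, "wy": 0, "wz": 0, "grip": 0.12}]'

```text
clock: 24.55
eef_pos: [545.3, 117.7, 140.0]
eef_rot: [3.141, 0.0, 0.262]
wrist_force: [0.6, -0.8, -0.3]
finger_gap: 22.7
```

```bash
python3 - <<'E'
from h import *
go(546,118,28)
E
```

```text
at [545.3 117.7 140. ] [1.7999e+02 2.0000e-02 1.5010e+01] gap 22.7 t 24.55 F [ 0.6 -0.8 -0.3]
tool total mm [ 8.00e-01 -1.00e-01  1.12e+02] rows 3 per row m [ 0.0003 -0.      0.0373] wz total 0
```

Request:
play_rows --commands '[{"x": 0.0003, "y": 0.0005, "z": 0.02, "wx": 0, "wy": 0, "wz": 0, "grip": 0.12}, {"x": 0, "y": 0, "z": 0.03, "wx": 0, "wy": 0, "wz": 0, "grip": 0.12}, {"x": 0, "y": 0, "z": 0.025, "wx": 0, "wy": 0, "wz": 0, "grip": 0.12}, {"x": 0, "y": 0, "z": 0.015, "wx": 0, "wy": 0, "wz": 0, "grip": 0.12}, {"x": 0, "y": 0, "z": 0.01, "wx": 0, "wy": 0, "wz": 0, "grip": 0.12}, {"x": 0, "y": 0, "z": 0.006, "wx": 0, "wy": 0, "wz": 0, "grip": 0.12}, {"x": 0, "y": 0, "z": 0.004, "wx": 0, "wy": 0, "wz": 0, "grip": 0.12}, {"x": 0, "y": 0, "z": 0, "wx": 0, "wy": 0, "wz": 0, "grip": 0.12}, {"x": 0, "y": 0, "z": 0, "wx": 0, "wy": 0, "wz": 0, "grip": 0.12}]'

```text
clock: 25.68
eef_pos: [545.9, 118.3, 30.5]
eef_rot: [3.142, -0.001, 0.263]
wrist_force: [0.4, -0.2, 0.3]
finger_gap: 23.0
```

Request:
play_rows --commands '[{"x": 0, "y": 0, "z": 0.001, "wx": 0, "wy": 0, "wz": 0, "grip": 0.12}, {"x": 0, "y": 0, "z": 0, "wx": 0, "wy": 0, "wz": 0, "grip": 0.12}, {"x": 0, "y": 0, "z": 0, "wx": 0, "wy": 0, "wz": 0, "grip": 0.12}]'

```text
clock: 26.05
eef_pos: [545.7, 118.2, 29.2]
eef_rot: [3.142, -0.0, 0.263]
wrist_force: [-0.4, -0.2, -0.8]
finger_gap: 22.7
```

Request:
play_rows --commands '[{"x": 0, "y": 0, "z": 0.0008, "wx": 0, "wy": 0, "wz": 0, "grip": 0.12}, {"x": 0, "y": 0, "z": 0, "wx": 0, "wy": 0, "wz": 0, "grip": 0.12}, {"x": 0, "y": 0, "z": 0, "wx": 0, "wy": 0, "wz": 0, "grip": 0.12}]'

```text
clock: 26.42
eef_pos: [545.7, 118.2, 28.3]
eef_rot: [-3.142, 0.0, 0.263]
wrist_force: [0.5, 0.4, -0.1]
finger_gap: 22.8
```

Request:
play_rows --commands '[{"x": 0, "y": 0, "z": 0.0005, "wx": 0, "wy": 0, "wz": 0, "grip": 0.12}, {"x": 0, "y": 0, "z": 0, "wx": 0, "wy": 0, "wz": 0, "grip": 0.12}, {"x": 0, "y": 0, "z": 0, "wx": 0, "wy": 0, "wz": 0, "grip": 0.12}]'

```text
clock: 26.8
eef_pos: [545.8, 118.2, 28.3]
eef_rot: [3.142, -0.0, 0.263]
wrist_force: [-2.2, 0.3, 6.0]
finger_gap: 22.5
```

Request:
play_rows --commands '[{"x": 0, "y": 0, "z": 0, "wx": 0, "wy": 0, "wz": 0, "grip": 0.26}, {"x": 0, "y": 0, "z": 0, "wx": 0, "wy": 0, "wz": 0, "grip": 0.3}, {"x": 0, "y": 0, "z": 0, "wx": 0, "wy": 0, "wz": 0, "grip": 0.36}, {"x": 0, "y": 0, "z": 0, "wx": 0, "wy": 0, "wz": 0, "grip": 0.43}, {"x": 0, "y": 0, "z": 0, "wx": 0, "wy": 0, "wz": 0, "grip": 0.43}, {"x": 0, "y": 0, "z": -0.01, "wx": 0, "wy": 0, "wz": 0, "grip": 0.43}, {"x": 0, "y": 0, "z": -0.03, "wx": 0, "wy": 0, "wz": 0, "grip": 0.43}, {"x": 0, "y": 0, "z": -0.04, "wx": 0, "wy": 0, "wz": 0, "grip": 0.43}, {"x": 0, "y": 0, "z": -0.04, "wx": 0, "wy": 0, "wz": 0, "grip": 0.43}, {"x": 0, "y": 0, "z": 0, "wx": 0, "wy": 0, "wz": 0, "grip": 0.43}]'

```text
clock: 28.05
eef_pos: [547.1, 118.5, 151.5]
eef_rot: [3.141, -0.006, 0.263]
wrist_force: [0.0, -1.3, -0.9]
finger_gap: 40.1
```

```bash
python3 - <<'E'
from h import *
go(524,-183.3,150,62.5)
p,d=manip.camera("side"); cv2.imwrite("pics/s5.png",cv2.resize(p[150:400,180:430,::-1],None,fx=2.4,fy=2.4))
E
```

```text
at [547.1 118.5 151.5] [179.96  -0.34  15.06] gap 40.1 t 28.05 F [ 0.  -1.3 -0.9]
tool total mm [-100.7  285.4    1.1] rows 7 per row m [-0.0144  0.0408  0.0002] wz total -47.4398280065591
```

View pics/s5.png

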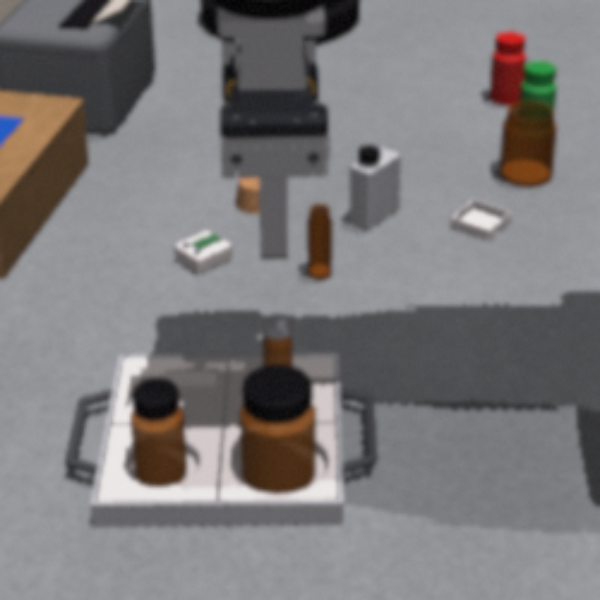

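Request:
play_rows --commands '[{"x": -0.007, "y": 0.02, "z": 0, "wx": 0, "wy": 0, "wz": 0, "grip": 0.43}, {"x": -0.014, "y": 0.04, "z": 0, "wx": 0, "wy": 0, "wz": 0, "grip": 0.43}, {"x": -0.014, "y": 0.04, "z": 0, "wx": 0, "wy": 0, "wz": 0, "grip": 0.43}, {"x": -0.014, "y": 0.04, "z": 0, "wx": 0, "wy": 0, "wz": 0, "grip": 0.43}, {"x": -0.014, "y": 0.04, "z": 0, "wx": 0, "wy": 0, "wz": 0, "grip": 0.43}, {"x": -0.014, "y": 0.04, "z": 0, "wx": 0, "wy": 0, "wz": 0, "grip": 0.43}, {"x": -0.014, "y": 0.04, "z": 0, "wx": 0, "wy": 0, "wz": 0, "grip": 0.43}, {"x": -0.009, "y": 0.025, "z": 0, "wx": 0, "wy": 0, "wz": 0, "grip": 0.43}, {"x": 0, "y": 0, "z": 0, "wx": 0, "wy": 0, "wz": -7.4, "grip": 0.43}, {"x": 0, "y": 0, "z": 0, "wx": 0, "wy": 0, "wz": -8, "grip": 0.43}, {"x": 0, "y": 0, "z": 0, "wx": 0, "wy": 0, "wz": -8, "grip": 0.43}, {"x": 0, "y": 0, "z": 0, "wx": 0, "wy": 0, "wz": -8, "grip": 0.43}, {"x": 0, "y": 0, "z": 0, "wx": 0, "wy": 0, "wz": -8, "grip": 0.43}, {"x": 0, "y": 0, "z": 0, "wx": 0, "wy": 0, "wz": -8, "grip": 0.43}, {"x": 0, "y": 0, "z": 0, "wx": 0, "wy": 0, "wz": 0, "grip": 0.43}, {"x": 0, "y": 0, "z": 0, "wx": 0, "wy": 0, "wz": 0, "grip": 0.43}]'

```text
clock: 30.1
eef_pos: [522.7, -183.4, 147.3]
eef_rot: [-3.141, 0.0, 1.087]
wrist_force: [-0.4, 0.4, -0.1]
finger_gap: 40.5
```

```bash
python3 - <<'E'
from h import *
go(524,-183.3,20,62.5)
p,d=manip.camera("side"); cv2.imwrite("pics/s6.png",cv2.resize(p[110:310,230:430,::-1],None,fx=3,fy=3))
E
```

```text
at [ 522.7 -183.4  147.3] [-1.7994e+02  1.0000e-02  6.2250e+01] gap 40.5 t 30.1 F [-0.4  0.4 -0.1]
tool total mm [  0.7   1.3 127.3] rows 3 per row m [0.0002 0.0004 0.0424] wz total -0.2453161879665373
```

View pics/s6.png

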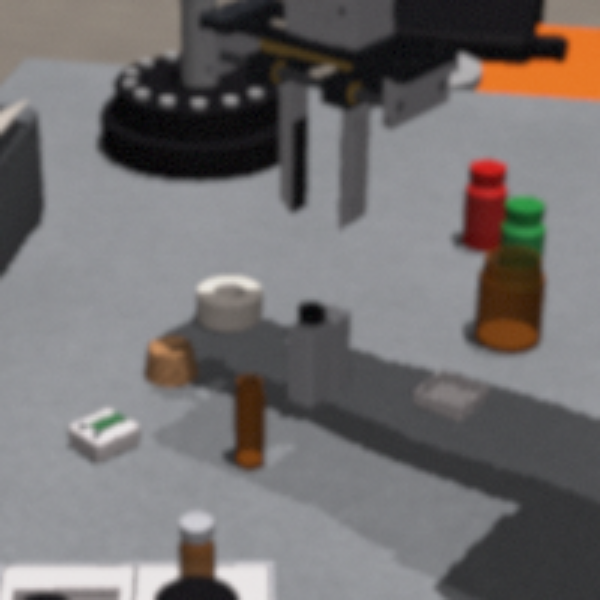

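Request:
play_rows --commands '[{"x": 0.0007, "y": 0.001, "z": 0.02, "wx": 0, "wy": 0, "wz": 0, "grip": 0.43}, {"x": 0, "y": 0, "z": 0.02, "wx": 0, "wy": 0, "wz": 0, "grip": 0.43}, {"x": 0, "y": 0, "z": 0.02, "wx": 0, "wy": 0, "wz": 0, "grip": 0.43}, {"x": 0, "y": 0, "z": 0.02, "wx": 0, "wy": 0, "wz": 0, "grip": 0.43}, {"x": 0, "y": 0, "z": 0.02, "wx": 0, "wy": 0, "wz": 0, "grip": 0.43}, {"x": 0, "y": 0, "z": 0.02, "wx": 0, "wy": 0, "wz": 0, "grip": 0.43}, {"x": 0, "y": 0, "z": 0.0075, "wx": 0, "wy": 0, "wz": 0, "grip": 0.43}, {"x": 0, "y": 0, "z": 0, "wx": 0, "wy": 0, "wz": 0, "grip": 0.43}]'

```text
clock: 31.15
eef_pos: [524.3, -182.8, 20.3]
eef_rot: [-3.141, 0.0, 1.089]
wrist_force: [-0.1, 0.3, 0.1]
finger_gap: 40.5
```

Request:
play_rows --commands '[{"x": 0, "y": 0, "z": 0, "wx": 0, "wy": 0, "wz": 0, "grip": 0.38}, {"x": 0, "y": 0, "z": 0, "wx": 0, "wy": 0, "wz": 0, "grip": 0.33}, {"x": 0, "y": 0, "z": 0, "wx": 0, "wy": 0, "wz": 0, "grip": 0.29}, {"x": 0, "y": 0, "z": 0, "wx": 0, "wy": 0, "wz": 0, "grip": 0.25}, {"x": 0, "y": 0, "z": 0, "wx": 0, "wy": 0, "wz": 0, "grip": 0.21}, {"x": 0, "y": 0, "z": 0, "wx": 0, "wy": 0, "wz": 0, "grip": 0.12}, {"x": 0, "y": 0, "z": 0, "wx": 0, "wy": 0, "wz": 0, "grip": 0.12}]' --squeeze 20

```text
clock: 32.02
eef_pos: [524.4, -182.8, 20.5]
eef_rot: [-3.142, -0.0, 1.09]
wrist_force: [-2.0, 1.9, 5.2]
finger_gap: 24.1
```

Request:
play_rows --commands '[{"x": 0, "y": 0, "z": -0.015, "wx": 0, "wy": 0, "wz": 0, "grip": 0.12}, {"x": 0, "y": 0, "z": -0.025, "wx": 0, "wy": 0, "wz": 0, "grip": 0.12}, {"x": 0, "y": 0, "z": -0.03, "wx": 0, "wy": 0, "wz": 0, "grip": 0.12}, {"x": 0, "y": 0, "z": -0.03, "wx": 0, "wy": 0, "wz": 0, "grip": 0.12}, {"x": 0, "y": 0, "z": -0.02, "wx": 0, "wy": 0, "wz": 0, "grip": 0.12}, {"x": 0, "y": 0, "z": 0, "wx": 0, "wy": 0, "wz": 7.1, "grip": 0.12}, {"x": 0, "y": 0, "z": 0, "wx": 0, "wy": 0, "wz": 7.1, "grip": 0.12}, {"x": 0, "y": 0, "z": 0, "wx": 0, "wy": 0, "wz": 7.1, "grip": 0.12}, {"x": 0, "y": 0, "z": 0, "wx": 0, "wy": 0, "wz": 7.1, "grip": 0.12}, {"x": 0, "y": 0, "z": 0, "wx": 0, "wy": 0, "wz": 7.1, "grip": 0.12}, {"x": 0, "y": 0, "z": 0, "wx": 0, "wy": 0, "wz": 7.1, "grip": 0.12}, {"x": 0, "y": 0, "z": 0, "wx": 0, "wy": 0, "wz": 7.4, "grip": 0.12}, {"x": 0, "y": 0, "z": 0, "wx": 0, "wy": 0, "wz": 0, "grip": 0.12}]'

```text
clock: 33.65
eef_pos: [524.5, -182.9, 141.0]
eef_rot: [3.141, -0.001, 0.218]
wrist_force: [-0.2, -0.4, -0.9]
finger_gap: 24.2
```

```bash
python3 - <<'E'
from h import *
go(628,136,140,12.3)
E
```

```text
at [ 524.5 -182.9  141. ] [ 1.7997e+02 -3.0000e-02  1.2500e+01] gap 24.2 t 33.65 F [-0.2 -0.4 -0.9]
tool total mm [ 170.1 -288.9    1. ] rows 7 per row m [ 0.0243 -0.0413  0.0001] wz total 0.20474612058617403
```

Request:
play_rows --commands '[{"x": 0.011, "y": -0.019, "z": 0, "wx": 0, "wy": 0, "wz": 0, "grip": 0.12}, {"x": 0.0215, "y": -0.0365, "z": 0, "wx": 0, "wy": 0, "wz": 0, "grip": 0.12}, {"x": 0.0215, "y": -0.0365, "z": 0, "wx": 0, "wy": 0, "wz": 0, "grip": 0.12}, {"x": 0.0215, "y": -0.0365, "z": 0, "wx": 0, "wy": 0, "wz": 0, "grip": 0.12}, {"x": 0.0215, "y": -0.0365, "z": 0, "wx": 0, "wy": 0, "wz": 0, "grip": 0.12}, {"x": 0.0215, "y": -0.0365, "z": 0, "wx": 0, "wy": 0, "wz": 0, "grip": 0.12}, {"x": 0.0215, "y": -0.0365, "z": 0, "wx": 0, "wy": 0, "wz": 0, "grip": 0.12}, {"x": 0.0215, "y": -0.0365, "z": 0, "wx": 0, "wy": 0, "wz": 0, "grip": 0.12}, {"x": 0.0085, "y": -0.0145, "z": 0, "wx": 0, "wy": 0, "wz": 0, "grip": 0.12}, {"x": 0, "y": 0, "z": 0, "wx": 0, "wy": 0, "wz": 0, "grip": 0.12}, {"x": 0, "y": 0, "z": 0, "wx": 0, "wy": 0, "wz": 0, "grip": 0.12}]'

```text
clock: 35.02
eef_pos: [627.9, 134.8, 140.5]
eef_rot: [3.141, 0.0, 0.217]
wrist_force: [-0.5, -0.0, -1.9]
finger_gap: 23.8
```

```bash
python3 - <<'E'
from h import *
go(628,136,28,12.3)
E
```

```text
at [627.9 134.8 140.5] [1.7999e+02 1.0000e-02 1.2440e+01] gap 23.8 t 35.025 F [-0.5 -0.  -1.9]
tool total mm [  0.4  -1.1 112.5] rows 3 per row m [ 0.0001 -0.0004  0.0375] wz total 0.14434196607932748
```

Request:
play_rows --commands '[{"x": 0, "y": -0.0005, "z": 0.02, "wx": 0, "wy": 0, "wz": 0, "grip": 0.12}, {"x": 0, "y": 0, "z": 0.03, "wx": 0, "wy": 0, "wz": 0, "grip": 0.12}, {"x": 0, "y": 0, "z": 0.025, "wx": 0, "wy": 0, "wz": 0, "grip": 0.12}, {"x": 0, "y": 0, "z": 0.015, "wx": 0, "wy": 0, "wz": 0, "grip": 0.12}, {"x": 0, "y": 0, "z": 0.01, "wx": 0, "wy": 0, "wz": 0, "grip": 0.12}, {"x": 0, "y": 0, "z": 0.006, "wx": 0, "wy": 0, "wz": 0, "grip": 0.12}, {"x": 0, "y": 0, "z": 0.004, "wx": 0, "wy": 0, "wz": 0, "grip": 0.12}, {"x": 0, "y": 0, "z": 0, "wx": 0, "wy": 0, "wz": 0, "grip": 0.12}, {"x": 0, "y": 0, "z": 0, "wx": 0, "wy": 0, "wz": 0, "grip": 0.12}]'

```text
clock: 36.15
eef_pos: [628.2, 136.6, 30.8]
eef_rot: [3.142, -0.001, 0.218]
wrist_force: [-0.6, 0.1, -0.4]
finger_gap: 24.2
```

Request:
play_rows --commands '[{"x": 0, "y": 0, "z": 0.001, "wx": 0, "wy": 0, "wz": 0, "grip": 0.12}, {"x": 0, "y": 0, "z": 0, "wx": 0, "wy": 0, "wz": 0, "grip": 0.12}, {"x": 0, "y": 0, "z": 0, "wx": 0, "wy": 0, "wz": 0, "grip": 0.12}]'

```text
clock: 36.52
eef_pos: [628.0, 136.6, 29.4]
eef_rot: [-3.142, -0.0, 0.217]
wrist_force: [0.2, 0.2, -0.9]
finger_gap: 24.1
```

Request:
play_rows --commands '[{"x": 0, "y": 0, "z": 0.0008, "wx": 0, "wy": 0, "wz": 0, "grip": 0.12}, {"x": 0, "y": 0, "z": 0, "wx": 0, "wy": 0, "wz": 0, "grip": 0.12}, {"x": 0, "y": 0, "z": 0, "wx": 0, "wy": 0, "wz": 0, "grip": 0.12}]'

```text
clock: 36.9
eef_pos: [627.9, 136.5, 28.5]
eef_rot: [-3.142, -0.0, 0.217]
wrist_force: [1.3, 0.8, -0.4]
finger_gap: 23.6
```

Request:
play_rows --commands '[{"x": 0, "y": 0, "z": 0.0005, "wx": 0, "wy": 0, "wz": 0, "grip": 0.12}, {"x": 0, "y": 0, "z": 0, "wx": 0, "wy": 0, "wz": 0, "grip": 0.12}, {"x": 0, "y": 0, "z": 0, "wx": 0, "wy": 0, "wz": 0, "grip": 0.12}]'

```text
clock: 37.28
eef_pos: [628.0, 136.6, 28.5]
eef_rot: [3.142, -0.0, 0.217]
wrist_force: [-2.6, -0.2, 5.0]
finger_gap: 24.0
```

Contact; release, rise and back away.

Request:
play_rows --commands '[{"x": 0, "y": 0, "z": 0, "wx": 0, "wy": 0, "wz": 0, "grip": 0.27}, {"x": 0, "y": 0, "z": 0, "wx": 0, "wy": 0, "wz": 0, "grip": 0.31}, {"x": 0, "y": 0, "z": 0, "wx": 0, "wy": 0, "wz": 0, "grip": 0.36}, {"x": 0, "y": 0, "z": 0, "wx": 0, "wy": 0, "wz": 0, "grip": 0.43}, {"x": 0, "y": 0, "z": 0, "wx": 0, "wy": 0, "wz": 0, "grip": 0.43}, {"x": 0, "y": 0, "z": -0.01, "wx": 0, "wy": 0, "wz": 0, "grip": 0.43}, {"x": 0, "y": 0, "z": -0.03, "wx": 0, "wy": 0, "wz": 0, "grip": 0.43}, {"x": 0, "y": 0, "z": -0.04, "wx": 0, "wy": 0, "wz": 0, "grip": 0.43}, {"x": 0, "y": 0, "z": -0.04, "wx": 0, "wy": 0, "wz": 0, "grip": 0.43}, {"x": 0, "y": 0, "z": -0.03, "wx": 0, "wy": 0, "wz": 0, "grip": 0.43}, {"x": -0.03, "y": 0.04, "z": 0, "wx": 0, "wy": 0, "wz": 0, "grip": 0.43}, {"x": -0.03, "y": 0.04, "z": 0, "wx": 0, "wy": 0, "wz": 0, "grip": 0.43}, {"x": -0.03, "y": 0.04, "z": 0, "wx": 0, "wy": 0, "wz": 0, "grip": 0.43}, {"x": -0.03, "y": 0.04, "z": 0, "wx": 0, "wy": 0, "wz": 0, "grip": 0.43}, {"x": -0.03, "y": 0.04, "z": 0, "wx": 0, "wy": 0, "wz": 0, "grip": 0.43}, {"x": -0.03, "y": 0.04, "z": 0, "wx": 0, "wy": 0, "wz": 0, "grip": 0.43}, {"x": -0.02, "y": 0.03, "z": 0, "wx": 0, "wy": 0, "wz": 0, "grip": 0.43}, {"x": 0, "y": 0, "z": 0, "wx": 0, "wy": 0, "wz": 0, "grip": 0.43}, {"x": 0, "y": 0, "z": 0, "wx": 0, "wy": 0, "wz": 0, "grip": 0.43}]'

```text
clock: 39.65
eef_pos: [491.2, -169.8, 178.5]
eef_rot: [3.141, -0.001, 0.217]
wrist_force: [0.7, -0.0, -0.7]
finger_gap: 40.3
```

```bash
python3 - <<'E'
from h import *
p,d=manip.camera("side"); cv2.imwrite("pics/s7.png",cv2.resize(p[140:390,180:430,::-1],None,fx=2.4,fy=2.4))
p,d=manip.camera("top"); cv2.imwrite("pics/t7.png",cv2.resize(p[160:310,180:520,::-1],None,fx=2.35,fy=2.35)); 
W=cloud("top",d)
for n,b,h in(("lar",(528,200),88),("med",(610,218),83),("sma",(546,118),83),("tin",(628,136),72),):
    m=(np.hypot(W[...,0]-b[0],W[...,1]-b[1])<35)&(np.abs(W[...,2]-h)<4);q=W[m]; print(n,len(q),np.median(q[:,2]).round(1),cv2.minEnclosingCircle(q[:,:2].astype(np.float32)),cv2.minAreaRect(q[:,:2].astype(np.float32)))
print(manip.read_state()["eef_pos"])
E
```

```text
lar 314 87.8 ((527.7805786132812, 199.6258544921875), 24.363182067871094) ((527.9002685546875, 199.06011962890625), (46.343994140625, 47.80203628540039), 50.99394226074219)
med 131 82.4 ((610.7197875976562, 217.6461181640625), 16.671695709228516) ((610.3922119140625, 216.67332458496094), (30.25582504272461, 32.15483093261719), 87.92645263671875)
sma 56 82.7 ((546.7291259765625, 117.27375030517578), 10.576101303100586) ((547.3057861328125, 117.72895050048828), (20.149696350097656, 19.26169204711914), 89.27493286132812)
tin 131 71.5 ((627.8494262695312, 135.0768585205078), 25.934856414794922) ((627.62744140625, 135.212158203125), (48.97940444946289, 24.117351531982422), 12.764302253723145)
[ 491.26328231 -169.35892329  178.26098923]
```

View pics/s7.png

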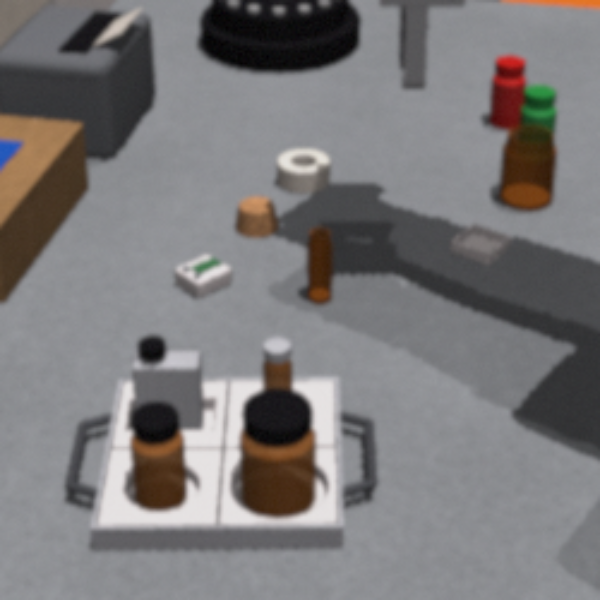

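View pics/t7.png

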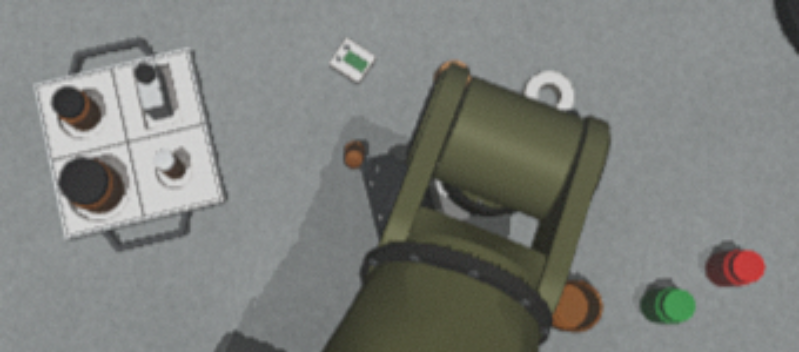

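All four tops read 8 mm above their bench heights (88, 83, 83 and 72 mm), so each sample is standing upright on its well floor. The open jar, the open vial and the red and green look-alikes have not moved, and the arm is clear.

```bash
python3 -c "
from cell import manip
print(manip.sign_off())"
```

```text
the job is handed in; nothing more can be done
None
```

All four sealed samples are in their wells and the job is handed in, at about 40 s of the 112 s allowed. I moved the large jar, medium jar, vial and tin in that order. Each was lowered in steps of about 1 mm until it touched the well floor, then released.

- **Depth check:** the tops measured 87.8, 82.4, 82.7 and 71.5 mm in the last top picture. That matches 88, 83, 83 and 72 mm for standing on the 8 mm floors. All four are within about 2 mm of their well centres, and the tin is aligned with its well to within about 0.5°.
- **Left alone:** in the last pictures the open jar, the open vial and the red and green look-alikes stand where they were.
- **Forces:** wrist force never read above about 8 N at the end of any move.
- **Disagreement:** before the picks, the side camera put the objects a few mm further along y than the top camera. I used mainly the top-camera positions, and every grasp closed on the expected width. No check failed.

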